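# Square a glued card panel into the jig

## Robot

A 6-joint arm with a two-finger parallel gripper is mounted at the origin on the work surface. World frame = base frame: x ahead of the robot, y to its left, z up, the work surface at z = 0. Lengths are in m, angles in rad, forces in N, time in s.
With the tool pointing down it reaches from about 0.3 to 0.775 m from the base axis. Payload 14.6 kg.
Tool frame: the origin (TCP) lies at the very end of the fingers, on their centre line; the grasp point (between the pads) lies 19 mm behind it; z points along the fingers, y is the direction in which the jaws open and shut (so a half turn about z gives the same grasp; the last joint's range is limited). The gripper opens to 94 mm and grips with 3 to 60 N. Pads are 16 mm wide; open, the fingers measure 119 mm over their backs; the gripper's body (75 mm by 177 mm) begins 78 mm behind the grasp point.
Start: joints at [-1.362, 0.3, 1.521, -0, 1.321, -0.067], TCP at [0.15, -0.529, 0.205] pointing down, gripper open.
Joint ranges: [-3.03, 3.03], [-0.79, 2.21], [0.23, 2.52], [-1.04, 4.18], [0, 3.07], [-2.55, 2.55]. Speed limits (rad/s): [2.22, 2.22, 2.57, 3.14, 3.14, 3.14].

## Interface

Orientations are given as [roll, pitch, yaw] about the fixed x, y, z axes, in that order (R = Rz(yaw) Ry(pitch) Rx(roll)).
In Python, from station import ctrl, vision, ticket gives the robot as it stands.
- The arm moves only by the tool step_arm, never from a script. Its argument "steps" is a list of rows, each an object of numbers: "x", "y", "z": the shift along the tool's x, y, z in m; "ax", "ay", "az": the turn, a rotation vector about the tool's x, y, z in degrees; "claw": the finger opening in m, from 0 to 0.094. A call has 1 to 5 rows; each row shifts and turns the pose as measured when the row begins, along the tool's axes as they then stand; what a row does not reach is not made up. A row lasts 1/12 s, in which the tool goes at most 41.7 mm and 7.16 degrees, less where a joint would pass 70% of its speed; a pose out of reach is approached as far as the arm can. A call with a gripper value outside its range is refused whole. The fingers move at their own pace and stop on an object; "grip_force" is the grip in N (left out, the last holds). Time passes only in rows, so rows that do not move let the fingers close. It gives the time, the measured TCP pose, the force and the opening at its end, in the units of the state.
- ctrl.get_obs(): the state, without advancing time (a new reading comes with each control period).
- vision.camera(name): name is "scene" or "top" or "wrist"; returns (picture, depth): 480x640x3 uint8, red, green, blue; 480x640 float32, m along the optical axis (not along the pixel's ray), 0 where there is no reading.
- vision.camera_params(name): a dict with "fov_y" (degrees; the focal length in pixels is half the picture's height over the tangent of half this angle, whatever the lens; pixels are square), "cx", "cy" (the principal point, pixels), "origin" and "attitude" of the camera in the world; the wrist camera has in their place "mount" (4x4, takes a point from camera to tool coordinates, whose origin is the TCP and whose axes are the flange's). Camera axes: x right, y up, looking along -z (the intrinsics and any distortion apply to the point x, -y, -z); pixel columns grow to the right and rows downward; lengths in m; the calibration is good to about 2 mm. A picture is of the moment at which its call begins: read the wrist's pose just before it. camera_params takes no time and is no camera call.
- ticket.hand_in(): hands the job in, once; it reports no verdict.
The state is a dict: "time_s": time; "qpos": joint angles; "joint_vel": joint speeds; "tau": joint torques, N m; "ee_pos": TCP position; "eef_rot": TCP orientation; "force": force on the tool from outside, world axes, zero at the start; "moment": the same for the moment, N m; "grip_width": finger opening in m.
Only numpy, scipy, OpenCV 4.12 (cv2) and the standard library are available. Lean on these libraries where they do the work, as an engineer would, in place of code of your own. Each camera call takes 0.05 s, during which the arm holds its last target.

## Task

Push the freshly glued cardboard panel along the table into the corner of the squaring jig, so that one long edge lies flush against the long wooden batten at the back and one short edge lies flush against the red end stop. Only push the panel with the fingers, never lift or tip it; the steel weight stays standing on it, and you must not touch the weight. Leave everything else on the table where it is, and finish clear of everything.

Things in the scene. Friction and masses are not known exactly. Their poses are not given: they have to be found in the camera images.
- panel: brown slab of glued corrugated cardboard, 100 (x) by 130 (y) by 24 high mm, 0.11 to 0.23 kg, loose on the table; origin at the centre of its underside. Its +x long edge faces the back batten to within about 0.3 rad. It slides with ordinary friction.
- weight: steel cylinder with a dark round inlay on top, 44 mm in diameter, 32 mm high, about 0.38 kg, standing loose near the middle of the panel (its top is 56 mm above the table); origin at the centre of its underside. Not to be touched.
- jig: long batten of bare pale wood, part of the squaring jig, fixed to the table, 420 mm long (y) by 26 deep by 28 high. Origin: on the table, at the middle of its front face, the face towards the robot; +x points away from the robot into the batten, y runs along the face. The panel starts in front of it (-x side).
- red_stop: red block fixed to the table, one of the jig's two end stops: 80 (x) by 24 (y) by 28 high mm, square to the batten and butting against its front face. Origin at the centre of its underside, which lies 40 mm in front of the batten's face and 192 mm to the left or to the right of the batten's middle; axes parallel to the jig's. Its inner face is 12 mm from its origin, towards the batten's middle.
- plain_stop: the jig's other end stop, the same block in bare pale wood, at the other end of the batten. Not the one to use.
- eraser: yellow eraser 26 x 44 x 14 mm high lying to the left of the jig's mouth; leave alone. Origin at the centre of its underside.
- tape: blue roll of tape, 64 mm across, 24 mm high, lying to the right of the jig's mouth; leave alone. Origin at the centre of its underside.
- discs: stack of cardboard discs, 90 mm across, 30 mm high, lying far to the left; leave alone. Origin at the centre of its underside.
- glue: white glue bottle, 52 mm across, 140 mm high, standing to the right; leave alone. Origin at the centre of its underside.
- pencil_cup: green cup with pencils, 76 mm across, 170 mm high, standing far to the right; leave alone. Origin at the centre of its underside.
- knife: orange craft knife, 30 x 150 x 19 mm high, lying to the left; leave alone. Origin at the centre of the underside of its handle.
There are look-alikes about, which are no part of the job. What is shaped like the panel but blue or yellow is not meant.

How it is judged:
At the end, for the whole second after the job is handed in: The panel lies flat and still, its long edge within 4 mm of the back batten and its short edge within 4 mm of the red stop (measured at its middle), square to the batten within 0.04 rad, with the weight still standing on it (x of panel in the frame of jig between -0.054 and -0.046 m and y of panel in the frame of red_stop between -0.081 and 0.081 m and angle between the x axis of panel and the x axis of jig, either way round below 0.04 rad and height (world z) of panel below 0.004 m and linear speed of panel below 0.01 m/s and z of weight in the frame of panel above 0.02 m and angle between weight's own z axis and vertical below 0.1 rad); the robot touches nothing.
It fails at once if the panel is lifted or tipped (height (world z) of panel above 0.008 m or angle between panel's own z axis and vertical above 0.1 rad).
It fails at once if the robot touches the weight (contact force between any of the arm, the fingers and weight above 0.5 N).
It fails at once if the weight tips or comes off the panel (angle between weight's own z axis and vertical above 0.25 rad or z of weight in the frame of panel below 0.015 m).
It fails at once if something else on the table is moved by more than 15 mm (distance of any of eraser, tape, discs, glue, pencil_cup, knife from where it was at the start of the episode above 0.015 m).
It also fails if it takes over 64 s, if anything falls off the work surface, if the arm or the gripper's body presses on something with over 40 N, if the wrist force passes 120 N, or if a joint passes its speed limit or range.

## Working session

There is one attempt and no reset: what is moved stays moved. The work goes in short steps, Python scripts to look and compute and a tool call to move; the robot and the scene stay as the last step left them, time stands still between calls to the robot, and variables do not carry over. Pictures are saved under pics/ and viewed, and the job is handed in when it is done.

Besides the shell and the picture viewer there is one more tool, called after "Call:" in YAML: its name, and indented under it one key for each argument. step_arm: Moves the arm, as the interface text tells. Its arguments: {"type":"object","properties":{"steps":{"type":"array"},"grip_force":{"type":"number"}},"required":["steps"]}

```bash
ls; mkdir -p pics; python3 - <<'E'
from station import ctrl, vision, ticket
import cv2
print(ctrl.get_obs())
for n in ("scene","top"):
    p,d=vision.camera(n); cv2.imwrite(f"pics/{n}0.png",p[:,:,::-1]); print(n,vision.camera_params(n))
print(vision.camera_params("wrist"))
E
```

```text
pics
{'time_s': 0.0, 'qpos': array([-1.36161531e+00,  3.00494335e-01,  1.52157939e+00, -1.52533141e-06,
        1.32069892e+00, -6.66076839e-02]), 'joint_vel': array([-0.00064158,  0.00083569, -0.00063642, -0.00147318,  0.00031697,
       -0.00166197]), 'tau': array([ 1.31868161e-03, -5.31810594e+01, -3.52733767e+01,  7.09147705e-02,
        2.44433549e-02, -5.65753635e-05]), 'ee_pos': array([ 0.14970633, -0.52896054,  0.2048743 ]), 'eef_rot': array([-3.14041518e+00, -7.70640045e-05,  2.75789034e-01]), 'force': array([-0.31505544, -0.36900689, -0.12172666]), 'moment': array([-0.0098999 ,  0.00301404,  0.00830009]), 'grip_width': 0.0939964129890502}
scene {'fov_y': 43.38517754828769, 'cx': 321.37538780845915, 'cy': 248.62955369755244, 'origin': array([1.09013753, 0.97086666, 0.94648371]), 'attitude': array([0.8992836 , 0.00257847, 2.55014606])}
top {'fov_y': 54.958093436752655, 'cx': 318.37991780472544, 'cy': 239.4466874514873, 'origin': array([ 0.32738748, -0.00543977,  1.15171383]), 'attitude': array([ 0.10807611,  0.03044554, -1.57677971])}
{'fov_y': 58.223811470330055, 'cx': 316.9549117975595, 'cy': 239.97258567038747, 'mount': array([[-5.34381431e-04,  9.73581162e-01,  2.28340611e-01,
         6.64939239e-02],
       [ 9.99999286e-01,  2.76157194e-04,  1.16282253e-03,
         8.27392561e-05],
       [ 1.06904421e-03,  2.28341069e-01, -9.73580615e-01,
        -1.78317244e-01],
       [ 0.00000000e+00,  0.00000000e+00,  0.00000000e+00,
         1.00000000e+00]])}
```

View pics/scene0.png

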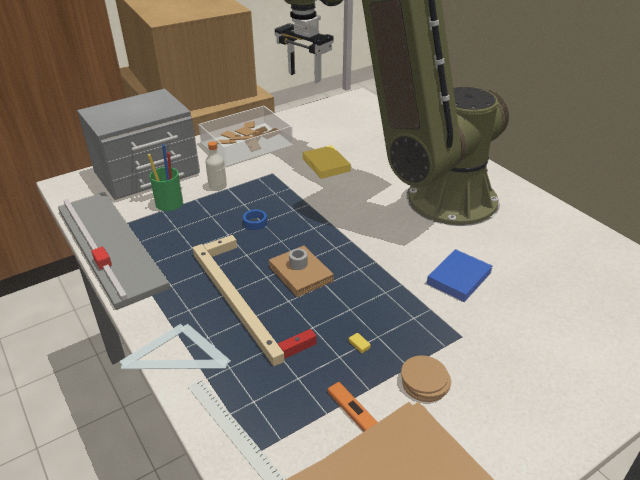

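View pics/top0.png

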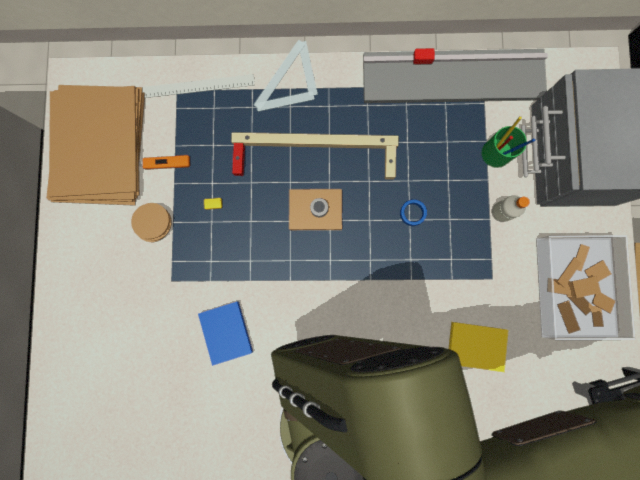

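```bash
cat > h.py <<'E'
from station import ctrl, vision, ticket
import cv2, numpy as np
from scipy.spatial.transform import Rotation as Ro
def cloud(n):
    P=vision.camera_params(n)
    if n=="wrist":
        o=ctrl.get_obs(); M=np.eye(4); M[:3,:3]=Ro.from_euler('xyz',o['eef_rot']).as_matrix(); M[:3,3]=o['ee_pos']; M=M@P['mount']
        R,t=M[:3,:3],M[:3,3]
    else: R,t=Ro.from_euler('xyz',P['attitude']).as_matrix(),P['origin']
    p,d=vision.camera(n)
    f=240/np.tan(np.radians(P['fov_y'])/2)
    v,u=np.mgrid[:480,:640]
    c=np.stack([(u-P['cx'])/f*d,-(v-P['cy'])/f*d,-d],-1)
    return p,d,c@R.T+t
def rect(pts):
    (c,s,a)=cv2.minAreaRect((pts*1000).astype(np.float32)); return np.round(c,1),np.round(s,1),round(a,2),np.round(cv2.boxPoints((c,s,a)),1).tolist()
def segs(p,W):
    hsv=cv2.cvtColor(p,cv2.COLOR_RGB2HSV).astype(int); H,S,V=hsv[...,0],hsv[...,1],hsv[...,2]
    z=W[...,2]; roi=(W[...,0]>.28)&(W[...,0]<.75)&(abs(W[...,1])<.4)
    return hsv,{'panel':roi&(abs(z-.024)<.006)&(H>6)&(H<17)&(S>80),
     'red':roi&(z>.022)&(z<.036)&((H<5)|(H>174))&(S>140),
     'pale':roi&(abs(z-.028)<.006)&(H>14)&(H<30)&(S>30)&(S<130)&(V>120),
     'weight':roi&(abs(z-.056)<.006)}
def big(m):
    n,l,st,_=cv2.connectedComponentsWithStats(m.astype(np.uint8)); 
    return l==1+np.argmax(st[1:,4])
E
python3 - <<'E'
from h import *
p,d,W=cloud("top")
print("table z",np.median(W[260:275,180:280,2]), W[209,300],W[140,300],W[158,237],W[200,319])
hsv,s=segs(p,W); print(hsv[220,300],hsv[140,300],hsv[158,237])
for k,m in s.items():
    if m.sum()<10: print(k,'none');continue
    b=big(m); print(k,b.sum(),np.argwhere(b).min(0),np.argwhere(b).max(0),np.median(W[b][:,2]),*rect(W[b][:,:2]))
E
```

```text
table z 0.00018394066231275374 [0.52671362 0.0734531  0.02210969] [0.70293402 0.07308578 0.02312622] [0.65657518 0.23085052 0.03041348] [0.54325384 0.02529846 0.0506512 ]
[ 17 109 187] [ 26  59 203] [165   6  87]
panel 20 [209 340] [227 341] 0.022578128872036585 [502.9 -26.8] [ 2.5 45.2] 89.27 [[480.20001220703125, -27.799999237060547], [525.5, -28.399999618530273], [525.5, -25.799999237060547], [480.29998779296875, -25.200000762939453]]
red 282 [143 232] [173 243] 0.027287439111409628 [657.9 230.5] [24.8 78. ] 87.87 [[618.4000244140625, 219.60000610351562], [696.4000244140625, 216.6999969482422], [697.2999877929688, 241.5], [619.4000244140625, 244.39999389648438]]
pale 1984 [133 232] [177 397] 0.026893483271266172 [671.8  39.9] [416.5 105.4] 85.58 [[603.2999877929688, -163.60000610351562], [708.2999877929688, -171.6999969482422], [740.4000244140625, 243.5], [635.2999877929688, 251.60000610351562]]
weight 251 [198 310] [215 327] 0.055438979705652036 [526.2  26. ] [41.6 41.7] 50.04 [[496.8999938964844, 23.5], [528.9000244140625, -3.299999952316284], [555.5999755859375, 28.5], [523.5999755859375, 55.400001525878906]]
```

```bash
sed -i 's/(H<17)&(S>80)/(H<21)\&(S>85)/' h.py; cat > meas.py <<'E'
from h import *
def batten(p,W):
    hsv,s=segs(p,W); b=big(s['pale']); v,u=np.nonzero(b)
    pts=W[b][:,:2]; 
    k=(pts[:,1]>-.13)&(pts[:,1]<.19); pts=pts[k]
    # centre line by columns of y
    E=[]
    for y in np.arange(-.12,.19,.01):
        q=pts[abs(pts[:,1]-y)<.005]
        if len(q): E.append((y,q[:,0].min(),q[:,0].max()))
    E=np.array(E); return np.polyfit(E[:,0],E[:,1],1),np.polyfit(E[:,0],E[:,2],1)
E
python3 - <<'E'
from meas import *
p,d,W=cloud("top")
hsv,s=segs(p,W)
for k in ('panel','red'):
    b=big(s[k]); print(k,b.sum(),np.argwhere(b).min(0),np.argwhere(b).max(0),*rect(W[b][:,:2]))
print(batten(p,W))
cv2.imwrite("pics/crop.png",cv2.resize(p[120:240,190:430,::-1],None,fx=3,fy=3,interpolation=cv2.INTER_NEAREST))
E
```

```text
panel 1765 [189 289] [229 341] [526.8  36.3] [129.3 101. ] 89.37 [[475.6000061035156, -27.799999237060547], [576.5999755859375, -28.899999618530273], [578.0, 100.30000305175781], [477.0, 101.4000015258789]]
red 287 [143 232] [173 243] [657.7 230.6] [24.7 78.2] 87.35 [[618.0, 220.0], [696.2000122070312, 216.39999389648438], [697.2999877929688, 241.10000610351562], [619.2000122070312, 244.6999969482422]]
(array([0.03786836, 0.68980113]), array([0.03516366, 0.71563421]))
```

View pics/crop.png

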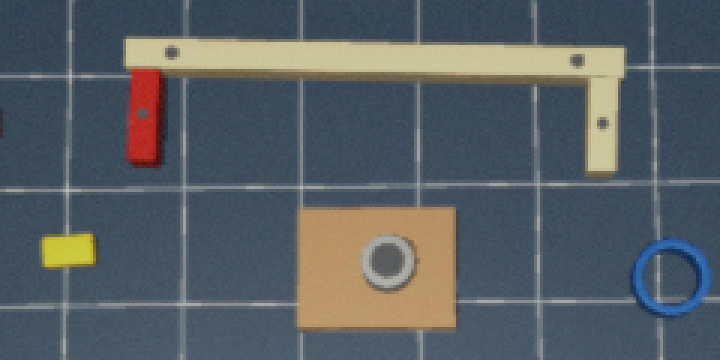

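Call:
step_arm:
  steps:
    - {"az":6,"claw":0.07}
    - {"az":6,"claw":0.07}
    - {"az":5.9,"claw":0.07}

```text
validation failed for argument at $.st...
```

```bash
cat > go.py <<'E'
import sys
from h import *
# target x y z yaw -> tool-frame shift, az
def go(x,y,z,yaw):
    o=ctrl.get_obs(); R=Ro.from_euler('xyz',o['eef_rot'])
    T=Ro.from_euler('xyz',[np.pi,0,yaw])
    print('t',round(o['time_s'],2),'pos',np.round(o['ee_pos'],4),'rot',np.round(o['eef_rot'],4),'F',np.round(o['force'],1),'w',round(o['grip_width'],4))
    print('shift mm',np.round(R.inv().apply(np.array([x,y,z])-o['ee_pos'])*1000,1),'turn deg',np.round(np.degrees((R.inv()*T).as_rotvec()),2))
go(*map(float,sys.argv[1:5]))
E
python3 go.py 0.44 0.036 0.2 -0.037
```

```text
t 0.2 pos [ 0.1497 -0.5291  0.2051] rot [-3.1409e+00 -1.0000e-04  2.7570e-01] F [0.1 0.  0.3] w 0.094
shift mm [ 433.1 -464.7    5.4] turn deg [-0.04  0.   17.92]
```

Call:
step_arm:
  steps:
    - {"x":0,"y":0,"z":0,"ax":0,"ay":0,"az":6,"claw":0.07}
    - {"x":0,"y":0,"z":0,"ax":0,"ay":0,"az":6,"claw":0.07}
    - {"x":0,"y":0,"z":0,"ax":0,"ay":0,"az":5.9,"claw":0.07}

```text
time_s: 0.45
ee_pos: [0.1497, -0.5288, 0.2046]
eef_rot: [-3.14, 0.001, -0.044]
force: [0.4, -0.3, -1.0]
grip_width: 0.0775
```

```bash
python3 go.py 0.44 0.036 0.2 -0.037
```

```text
t 0.45 pos [ 0.1497 -0.5288  0.2046] rot [-3.1398e+00  5.0000e-04 -4.4200e-02] F [ 0.4 -0.3 -1. ] w 0.0775
shift mm [ 265.1 -577.1    5.5] turn deg [-0.1   0.03 -0.42]
```

Call:
step_arm:
  steps:
    - {"x":0.017,"y":-0.037,"z":0,"ax":0,"ay":0,"az":0,"claw":0.07}
    - {"x":0.017,"y":-0.037,"z":0,"ax":0,"ay":0,"az":0,"claw":0.07}
    - {"x":0.017,"y":-0.037,"z":0,"ax":0,"ay":0,"az":0,"claw":0.07}
    - {"x":0.017,"y":-0.037,"z":0,"ax":0,"ay":0,"az":0,"claw":0.07}
    - {"x":0.017,"y":-0.037,"z":0,"ax":0,"ay":0,"az":0,"claw":0.07}

```text
time_s: 0.87
ee_pos: [0.2429, -0.3464, 0.2018]
eef_rot: [-3.137, 0.002, -0.061]
force: [0.7, 0.5, 0.3]
grip_width: 0.0698
```

Call:
step_arm:
  steps:
    - {"x":0.017,"y":-0.037,"z":0,"ax":0,"ay":0,"az":0,"claw":0.07}
    - {"x":0.017,"y":-0.037,"z":0,"ax":0,"ay":0,"az":0,"claw":0.07}
    - {"x":0.017,"y":-0.037,"z":0,"ax":0,"ay":0,"az":0,"claw":0.07}
    - {"x":0.017,"y":-0.037,"z":0,"ax":0,"ay":0,"az":0,"claw":0.07}
    - {"x":0.017,"y":-0.037,"z":0,"ax":0,"ay":0,"az":0,"claw":0.07}

```text
time_s: 1.28
ee_pos: [0.3387, -0.1613, 0.2028]
eef_rot: [-3.137, 0.001, -0.064]
force: [0.6, 0.2, 0.0]
grip_width: 0.0701
```

```bash
python3 go.py 0.44 0.036 0.2 -0.037
```

```text
t 1.28 pos [ 0.3387 -0.1613  0.2028] rot [-3.1374e+00  9.0000e-04 -6.3700e-02] F [0.6 0.2 0. ] w 0.0701
shift mm [  88.5 -203.3    3.6] turn deg [-0.24  0.05 -1.53]
```

Call:
step_arm:
  steps:
    - {"x":0.017,"y":-0.04,"z":0,"ax":0,"ay":0,"az":-1.5,"claw":0.07}
    - {"x":0.017,"y":-0.038,"z":0,"ax":0,"ay":0,"az":0,"claw":0.07}
    - {"x":0.017,"y":-0.038,"z":0,"ax":0,"ay":0,"az":0,"claw":0.07}
    - {"x":0.015,"y":-0.038,"z":0,"ax":0,"ay":0,"az":0,"claw":0.07}
    - {"x":0.015,"y":-0.038,"z":0,"ax":0,"ay":0,"az":0,"claw":0.07}

```text
time_s: 1.7
ee_pos: [0.4254, 0.0284, 0.2045]
eef_rot: [-3.138, -0.002, -0.036]
force: [0.6, -1.2, 0.3]
grip_width: 0.0701
```

Call:
step_arm:
  steps:
    - {"x":0,"y":0,"z":0,"ax":0,"ay":0,"az":0,"claw":0.07}

```text
time_s: 1.78
ee_pos: [0.4267, 0.0334, 0.2044]
eef_rot: [-3.137, -0.003, -0.031]
force: [0.8, -0.0, 0.2]
grip_width: 0.0699
```

```bash
python3 go.py 0.44 0.036 0.2 -0.037; python3 - <<'E'
from h import *
p,d,W=cloud("wrist"); cv2.imwrite("pics/w0.png",p[...,::-1])
hsv,s=segs(p,W)
for k,m in s.items():
    if m.sum()<20: print(k,'none'); continue
    b=big(m); print(k,b.sum(),np.argwhere(b).min(0),np.argwhere(b).max(0),np.median(W[b][:,2]),*rect(W[b][:,:2]))
E
```

```text
t 1.78 pos [0.4267 0.0334 0.2044] rot [-3.1372e+00 -2.6000e-03 -3.1300e-02] F [ 0.8 -0.   0.2] w 0.0699
shift mm [13.2 -3.   4.5] turn deg [-0.25 -0.15  0.32]
panel 18200 [ 26 226] [161 393] 0.023024301617711324 [527.1  36.2] [129.9  99.7] 89.62 [[476.79998779296875, -28.5], [576.5, -29.100000381469727], [577.4000244140625, 100.80000305175781], [477.6000061035156, 101.4000015258789]]
red none
pale 10804 [ 28 228] [161 392] 0.023130424347003187 [526.9  36. ] [128.9  99.1] 89.54 [[476.8999938964844, -28.0], [575.9000244140625, -28.799999237060547], [576.9000244140625, 100.0999984741211], [477.8999938964844, 100.9000015258789]]
weight 2942 [ 59 294] [122 354] 0.05521325049460454 [526.9  26.4] [43.1 42.9] 56.66 [[497.20001220703125, 20.200000762939453], [533.0, -3.4000000953674316], [556.7000122070312, 32.599998474121094], [520.7999877929688, 56.099998474121094]]
```

View pics/w0.png

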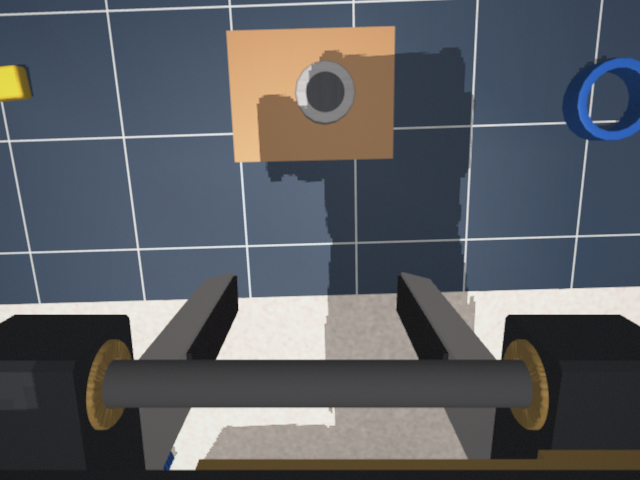

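Call:
step_arm:
  steps:
    - {"x":0.008,"y":-0.002,"z":0.04,"ax":-0.25,"ay":0,"az":0.3,"claw":0.07}
    - {"x":0.004,"y":0,"z":0.04,"ax":0,"ay":0,"az":0,"claw":0.07}
    - {"x":0,"y":0,"z":0.04,"ax":0,"ay":0,"az":0,"claw":0.07}
    - {"x":0,"y":0,"z":0.035,"ax":0,"ay":0,"az":0,"claw":0.07}
    - {"x":0,"y":0,"z":0.015,"ax":0,"ay":0,"az":0,"claw":0.07}

```text
time_s: 2.25
ee_pos: [0.4413, 0.0306, 0.0328]
eef_rot: [3.14, -0.014, -0.036]
force: [0.1, -0.2, -0.9]
grip_width: 0.07
```

Call:
step_arm:
  steps:
    - {"x":0,"y":0,"z":0,"ax":0,"ay":0,"az":0,"claw":0.07}

```text
time_s: 2.33
ee_pos: [0.4393, 0.0296, 0.0299]
eef_rot: [3.14, -0.008, -0.037]
force: [-0.5, -0.5, 0.2]
grip_width: 0.0699
```

```bash
python3 go.py 0.46 0.032 0.01 -0.037
```

```text
t 2.33 pos [0.4393 0.0296 0.0299] rot [ 3.1401 -0.0082 -0.0369] F [-0.5 -0.5  0.2] w 0.0699
shift mm [20.5 -3.2 20. ] turn deg [ 0.08 -0.47  0.  ]
```

Call:
step_arm:
  steps:
    - {"x":0,"y":-0.003,"z":0.01,"ax":0,"ay":-0.4,"az":0,"claw":0.07}
    - {"x":0,"y":0,"z":0.008,"ax":0,"ay":0,"az":0,"claw":0.07}
    - {"x":0.008,"y":0,"z":0.001,"ax":0,"ay":0,"az":0,"claw":0.07}
    - {"x":0.005,"y":0,"z":0,"ax":0,"ay":0,"az":0,"claw":0.07}
    - {"x":0.005,"y":0,"z":0,"ax":0,"ay":0,"az":0,"claw":0.07}

```text
time_s: 2.75
ee_pos: [0.4592, 0.0286, 0.0132]
eef_rot: [3.14, -0.003, -0.04]
force: [0.2, 0.4, 0.3]
grip_width: 0.0696
```

Call:
step_arm:
  steps:
    - {"x":0.004,"y":0,"z":0,"ax":0,"ay":0,"az":0,"claw":0.07}
    - {"x":0.004,"y":0,"z":0,"ax":0,"ay":0,"az":0,"claw":0.07}
    - {"x":0.005,"y":0,"z":0,"ax":0,"ay":0,"az":0,"claw":0.07}
    - {"x":0.005,"y":0,"z":0,"ax":0,"ay":0,"az":0,"claw":0.07}
    - {"x":0.005,"y":0,"z":0,"ax":0,"ay":0,"az":0,"claw":0.07}

```text
time_s: 3.17
ee_pos: [0.4848, 0.0273, 0.0151]
eef_rot: [3.14, -0.003, -0.04]
force: [-3.3, 0.5, -0.4]
grip_width: 0.07
```

```bash
python3 go.py 0.583 0.032 0.01 -0.037
```

```text
t 3.17 pos [0.4848 0.0273 0.0151] rot [ 3.1398 -0.0032 -0.0403] F [-3.3  0.5 -0.4] w 0.07
shift mm [97.9 -8.6  5.4] turn deg [ 0.1  -0.18 -0.19]
```

Call:
step_arm:
  steps:
    - {"x":0.005,"y":0,"z":0.002,"ax":0,"ay":0,"az":0,"claw":0.07}
    - {"x":0.006,"y":0,"z":0.002,"ax":0,"ay":0,"az":0,"claw":0.07}
    - {"x":0.006,"y":0,"z":0.002,"ax":0,"ay":0,"az":0,"claw":0.07}
    - {"x":0.006,"y":0,"z":0.001,"ax":0,"ay":0,"az":0,"claw":0.07}
    - {"x":0.006,"y":0,"z":0.001,"ax":0,"ay":0,"az":0,"claw":0.07}

```text
time_s: 3.58
ee_pos: [0.5142, 0.0264, 0.0074]
eef_rot: [3.14, 0.003, -0.039]
force: [-6.3, -0.3, 6.2]
grip_width: 0.07
```

Call:
step_arm:
  steps:
    - {"x":0.006,"y":0,"z":0.001,"ax":0,"ay":0,"az":0,"claw":0.07}
    - {"x":0.006,"y":0,"z":0.001,"ax":0,"ay":0,"az":0,"claw":0.07}
    - {"x":0.006,"y":0,"z":0.001,"ax":0,"ay":0,"az":0,"claw":0.07}
    - {"x":0.005,"y":0,"z":0.001,"ax":0,"ay":0,"az":0,"claw":0.07}
    - {"x":0.004,"y":0,"z":0.001,"ax":0,"ay":0,"az":0,"claw":0.07}

```text
time_s: 4.0
ee_pos: [0.5419, 0.0256, 0.0025]
eef_rot: [3.14, 0.009, -0.039]
force: [-7.3, -0.1, 6.5]
grip_width: 0.0698
```

```bash
python3 go.py 0.583 0.032 0.01 -0.037;  cat > look.py <<'E'
import sys
from meas import *
cam=sys.argv[1]
p,d,W=cloud(cam); cv2.imwrite("pics/%s.png"%sys.argv[2],p[...,::-1])
hsv,s=segs(p,W)
for k in ('panel','red','weight'):
    m=s[k]
    if m.sum()<20: print(k,'none'); continue
    b=big(m); print(k,b.sum(),np.argwhere(b).min(0),np.argwhere(b).max(0),*rect(W[b][:,:2]))
try: print('batten',batten(p,W))
except Exception as e: print(e)
E
python3 look.py top t1
```

```text
t 4.0 pos [0.5419 0.0256 0.0025] rot [ 3.1396  0.0093 -0.0386] F [-7.3 -0.1  6.5] w 0.0698
shift mm [40.8 -8.  -7.8] turn deg [ 0.11  0.53 -0.09]
panel 8 [161 179] [165 183] [648.8 375.7] [ 6.9 10.6] 35.77 [[642.9000244140625, 378.0], [649.0999755859375, 369.3999938964844], [654.7000122070312, 373.3999938964844], [648.5, 382.0]]
red 284 [143 232] [173 243] [657.7 230.8] [24.8 77.8] 88.15 [[618.4000244140625, 219.60000610351562], [696.0999755859375, 217.10000610351562], [696.9000244140625, 242.0], [619.2000122070312, 244.5]]
weight 42 [138 488] [158 496] [ 662.2 -389.8] [50.6 11. ] 10.62 [[636.2999877929688, -389.1000061035156], [638.2999877929688, -399.8999938964844], [688.0999755859375, -390.6000061035156], [686.0999755859375, -379.79998779296875]]
batten (array([0.03504781, 0.68992203]), array([0.03667869, 0.71532367]))
```

View pics/t1.png

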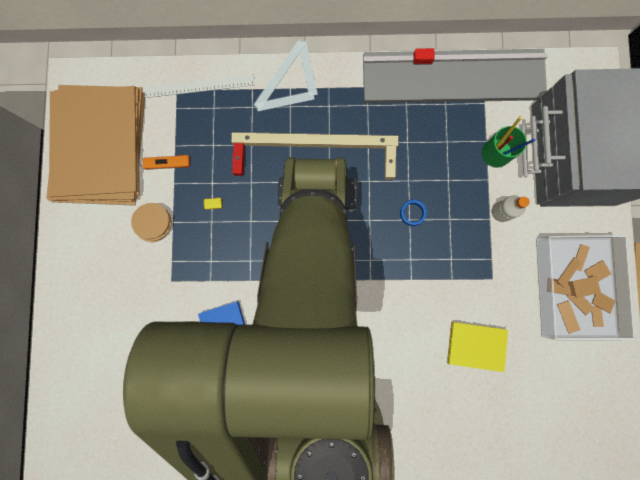

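Call:
step_arm:
  steps:
    - {"x":-0.005,"y":0,"z":0,"ax":0,"ay":0,"az":0,"claw":0.07}
    - {"x":-0.003,"y":0,"z":-0.004,"ax":0,"ay":0.5,"az":0,"claw":0.07}
    - {"x":0,"y":0,"z":-0.004,"ax":0,"ay":0,"az":0,"claw":0.07}
    - {"x":0,"y":0,"z":0,"ax":0,"ay":0,"az":0,"claw":0.07}

```text
time_s: 4.38
ee_pos: [0.535, 0.0259, 0.0113]
eef_rot: [3.14, -0.004, -0.039]
force: [-0.0, -0.1, 0.8]
grip_width: 0.0701
```

```bash
python3 go.py 0.583 0.032 0.01 -0.037;  python3 look.py wrist w1
```

```text
t 4.38 pos [0.535  0.0259 0.0113] rot [ 3.1397 -0.0037 -0.0386] F [-0.  -0.1  0.8] w 0.0701
shift mm [47.7 -8.   1.5] turn deg [ 0.11 -0.21 -0.09]
panel 73853 [  0 108] [262 476] [601.5  32.5] [131.2  96.7] 87.7 [[550.5, -31.100000381469727], [647.2000122070312, -35.0], [652.4000244140625, 96.0999984741211], [555.7999877929688, 100.0]]
red none
weight 16013 [ 59 250] [205 392] [602.8  22.3] [43.4 43.2] 10.47 [[577.5, 39.599998474121094], [585.4000244140625, -2.9000000953674316], [628.0, 5.0], [620.2000122070312, 47.5]]
batten (array([0.20694058, 0.55196308]), array([0.03764111, 0.64843662]))
```

View pics/w1.png

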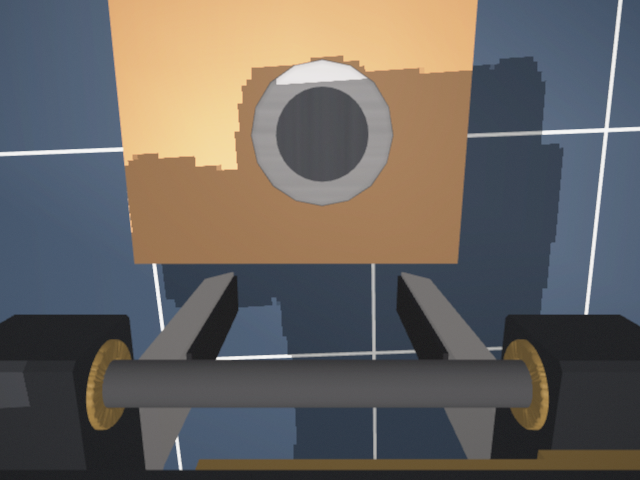

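Call:
step_arm:
  steps:
    - {"x":0.003,"y":-0.003,"z":0.001,"ax":0,"ay":0,"az":0,"claw":0.07}
    - {"x":0.004,"y":0,"z":0.0005,"ax":0,"ay":0,"az":0,"claw":0.07}
    - {"x":0.005,"y":0,"z":0.0005,"ax":0,"ay":0,"az":0,"claw":0.07}
    - {"x":0.005,"y":0,"z":0.0003,"ax":0,"ay":0,"az":0,"claw":0.07}
    - {"x":0.005,"y":0,"z":0.0003,"ax":0,"ay":0,"az":0,"claw":0.07}

```text
time_s: 4.85
ee_pos: [0.5566, 0.0286, 0.0087]
eef_rot: [3.14, 0.001, -0.038]
force: [-6.6, 1.3, 5.2]
grip_width: 0.0699
```

Call:
step_arm:
  steps:
    - {"x":0.005,"y":0,"z":0,"ax":0,"ay":0,"az":0,"claw":0.07}
    - {"x":0.005,"y":0,"z":0,"ax":0,"ay":0,"az":0,"claw":0.07}
    - {"x":0.004,"y":0,"z":0,"ax":0,"ay":0,"az":0,"claw":0.07}

```text
time_s: 5.1
ee_pos: [0.5698, 0.0284, 0.0079]
eef_rot: [3.139, 0.009, -0.038]
force: [-7.5, 0.6, 6.1]
grip_width: 0.0699
```

```bash
python3 go.py 0.583 0.032 0.01 -0.037
```

```text
t 5.1 pos [0.5698 0.0284 0.0079] rot [ 3.1394  0.0087 -0.0377] F [-7.5  0.6  6.1] w 0.0699
shift mm [13.  -4.1 -2.2] turn deg [ 0.13  0.5  -0.04]
```

Call:
step_arm:
  steps:
    - {"x":0.003,"y":0,"z":0,"ax":0,"ay":0,"az":0,"claw":0.07}
    - {"x":0.003,"y":0,"z":0,"ax":0,"ay":0,"az":0,"claw":0.07}
    - {"x":0.002,"y":0,"z":0,"ax":0,"ay":0,"az":0,"claw":0.07}
    - {"x":0.002,"y":0,"z":0,"ax":0,"ay":0,"az":0,"claw":0.07}

```text
time_s: 5.43
ee_pos: [0.5787, 0.0283, 0.007]
eef_rot: [3.139, 0.018, -0.037]
force: [-7.4, -0.0, 6.3]
grip_width: 0.0697
```

Call:
step_arm:
  steps:
    - {"x":0.002,"y":0,"z":0,"ax":0,"ay":0,"az":0,"claw":0.07}
    - {"x":0.002,"y":0,"z":0,"ax":0,"ay":0,"az":0,"claw":0.07}

```text
time_s: 5.6
ee_pos: [0.5811, 0.0282, 0.0066]
eef_rot: [3.139, 0.025, -0.037]
force: [-24.4, 0.1, 21.4]
grip_width: 0.0701
```

Call:
step_arm:
  steps:
    - {"x":-0.006,"y":0,"z":0,"ax":0,"ay":0,"az":0,"claw":0.07}
    - {"x":-0.02,"y":0,"z":0,"ax":0,"ay":1.2,"az":0,"claw":0.07}
    - {"x":-0.01,"y":0,"z":-0.04,"ax":0,"ay":0,"az":0,"claw":0.07}
    - {"x":-0.03,"y":0,"z":-0.04,"ax":0,"ay":0,"az":0,"claw":0.07}
    - {"x":-0.02,"y":0,"z":-0.04,"ax":0,"ay":0,"az":0,"claw":0.07}

```text
time_s: 6.02
ee_pos: [0.4984, 0.0314, 0.1141]
eef_rot: [3.138, 0.018, -0.037]
force: [0.1, 0.7, -0.2]
grip_width: 0.0698
```

Call:
step_arm:
  steps:
    - {"x":0,"y":0,"z":0,"ax":0,"ay":0,"az":0,"claw":0.05}

```text
time_s: 6.1
ee_pos: [0.4993, 0.0316, 0.1205]
eef_rot: [3.139, 0.01, -0.037]
force: [0.7, 0.0, 0.6]
grip_width: 0.0661
```

```bash
python3 go.py 0.583 0.032 0.01 -0.037;  python3 look.py wrist w2
```

```text
t 6.1 pos [0.4993 0.0316 0.1205] rot [ 3.1386  0.0097 -0.0366] F [0.7 0.  0.6] w 0.0661
shift mm [ 84.7  -3.8 109.6] turn deg [0.17 0.56 0.02]
panel 14295 [  0 196] [ 94 420] [617.6  32.6] [130.1  52.2] 87.79 [[589.0999755859375, -31.399999618530273], [641.2000122070312, -33.400001525878906], [646.2000122070312, 96.5999984741211], [594.0999755859375, 98.5999984741211]]
red none
weight 2014 [  0 287] [ 34 366] [626.6  22.1] [40.9 15.6] 88.39 [[618.2000122070312, 1.899999976158142], [633.9000244140625, 1.399999976158142], [635.0, 42.29999923706055], [619.4000244140625, 42.70000076293945]]
batten (array([0.02063243, 0.59200667]), array([0.07274008, 0.63667611]))
```

View pics/w2.png

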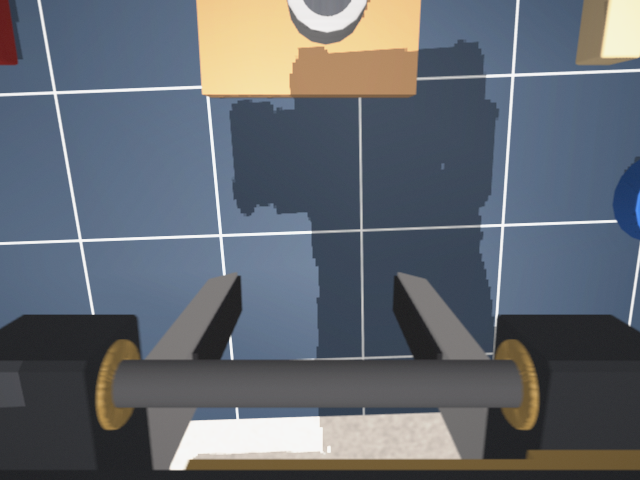

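Call:
step_arm:
  steps:
    - {"x":0,"y":0,"z":0,"ax":0,"ay":0.5,"az":-7,"claw":0.05}
    - {"x":0,"y":0,"z":0,"ax":0,"ay":0,"az":-7,"claw":0.05}
    - {"x":0,"y":0,"z":0,"ax":0,"ay":0,"az":-7,"claw":0.05}
    - {"x":0,"y":0,"z":0,"ax":0,"ay":0,"az":-7,"claw":0.05}
    - {"x":0,"y":0,"z":0,"ax":0,"ay":0,"az":-7,"claw":0.05}

```text
time_s: 6.57
ee_pos: [0.5008, 0.0316, 0.1152]
eef_rot: [-3.142, 0.004, 0.587]
force: [-0.0, 0.2, 0.5]
grip_width: 0.0501
```

Call:
step_arm:
  steps:
    - {"x":0,"y":0,"z":0,"ax":0,"ay":0,"az":-7,"claw":0.05}
    - {"x":0,"y":0,"z":0,"ax":0,"ay":0,"az":-7,"claw":0.05}
    - {"x":0,"y":0,"z":0,"ax":0,"ay":0,"az":-7,"claw":0.05}
    - {"x":0,"y":0,"z":0,"ax":0,"ay":0,"az":-7,"claw":0.05}
    - {"x":0,"y":0,"z":0,"ax":0,"ay":0,"az":-7,"claw":0.05}

```text
time_s: 6.98
ee_pos: [0.5019, 0.0315, 0.1096]
eef_rot: [-3.133, 0.006, 1.212]
force: [-0.5, -0.3, -0.1]
grip_width: 0.0498
```

Call:
step_arm:
  steps:
    - {"x":0,"y":0,"z":0,"ax":0,"ay":0,"az":-5,"claw":0.05}
    - {"x":0,"y":0,"z":0,"ax":0,"ay":0,"az":-5,"claw":0.05}

```text
time_s: 7.15
ee_pos: [0.5023, 0.0314, 0.1073]
eef_rot: [-3.13, 0.004, 1.398]
force: [-0.3, -0.1, 0.2]
grip_width: 0.05
```

```bash
python3 go.py 0.637 -0.085 0.12 1.534; 
```

```text
t 7.15 pos [0.5023 0.0314 0.1073] rot [-3.1298  0.0044  1.3975] F [-0.3 -0.1  0.2] w 0.05
shift mm [-91.5 152.6 -14.1] turn deg [-0.69  0.21 -7.82]
```

Call:
step_arm:
  steps:
    - {"x":-0.03,"y":0.01,"z":-0.012,"ax":-0.7,"ay":0,"az":-4,"claw":0.05}
    - {"x":-0.03,"y":0.025,"z":-0.003,"ax":0,"ay":0,"az":-3.8,"claw":0.05}
    - {"x":-0.015,"y":0.038,"z":-0.002,"ax":0,"ay":0,"az":0,"claw":0.05}
    - {"x":-0.015,"y":0.038,"z":-0.002,"ax":0,"ay":0,"az":0,"claw":0.05}
    - {"x":-0.008,"y":0.03,"z":0,"ax":0,"ay":0,"az":0,"claw":0.05}

```text
time_s: 7.57
ee_pos: [0.6362, -0.0754, 0.1213]
eef_rot: [-3.135, 0.004, 1.552]
force: [0.0, -0.4, -0.1]
grip_width: 0.0497
```

Call:
step_arm:
  steps:
    - {"x":0,"y":0,"z":0,"ax":0,"ay":0,"az":0,"claw":0.05}

```text
time_s: 7.65
ee_pos: [0.6395, -0.0773, 0.1188]
eef_rot: [-3.134, 0.003, 1.55]
force: [-1.0, 0.3, -0.7]
grip_width: 0.05
```

```bash
python3 go.py 0.637 -0.085 0.12 1.534; python3 look.py wrist w3
```

```text
t 7.65 pos [ 0.6395 -0.0773  0.1188] rot [-3.1344  0.0035  1.5503] F [-1.   0.3 -0.7] w 0.05
shift mm [-7.8 -2.3 -1.1] turn deg [-0.41  0.2   0.93]
panel 22641 [  0 231] [176 404] [641.  17.] [101.4 100.2] 87.95 [[589.0999755859375, -31.899999618530273], [689.2000122070312, -35.5], [692.7999877929688, 65.80000305175781], [592.7000122070312, 69.4000015258789]]
red none
weight 5534 [ 31 274] [117 356] [640.5  21.9] [43.1 43. ] 54.57 [[610.5, 16.799999237060547], [645.5999755859375, -8.199999809265137], [670.5, 26.899999618530273], [635.5, 51.900001525878906]]
batten (array([-0.75307491,  0.61711604]), array([0.00108506, 0.71389366]))
```

View pics/w3.png

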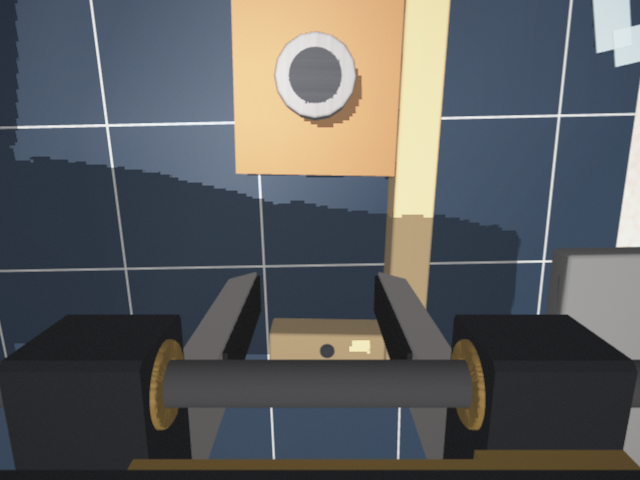

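Call:
step_arm:
  steps:
    - {"x":0,"y":-0.005,"z":0.03,"ax":-0.4,"ay":0,"az":0.9,"claw":0.05}
    - {"x":0,"y":0,"z":0.03,"ax":0,"ay":0,"az":0,"claw":0.05}
    - {"x":0,"y":0,"z":0.02,"ax":0,"ay":0,"az":0,"claw":0.05}
    - {"x":0,"y":0,"z":0.01,"ax":0,"ay":0,"az":0,"claw":0.05}
    - {"x":0,"y":0,"z":0,"ax":0,"ay":0,"az":0,"claw":0.05}

```text
time_s: 8.12
ee_pos: [0.6302, -0.0756, 0.0213]
eef_rot: [-3.137, 0.003, 1.534]
force: [-0.8, -0.3, 0.2]
grip_width: 0.0501
```

```bash
python3 go.py 0.636 -0.05 0.01 1.534
```

```text
t 8.12 pos [ 0.6302 -0.0756  0.0213] rot [-3.1371e+00  2.8000e-03  1.5345e+00] F [-0.8 -0.3  0.2] w 0.0501
shift mm [25.9  4.9 11.2] turn deg [-0.26  0.16  0.03]
```

Call:
step_arm:
  steps:
    - {"x":0.004,"y":0.004,"z":0.008,"ax":0,"ay":0,"az":0,"claw":0.05}
    - {"x":0.01,"y":0.001,"z":0.004,"ax":0,"ay":0,"az":0,"claw":0.05}
    - {"x":0.01,"y":0,"z":0,"ax":0,"ay":0,"az":0,"claw":0.05}
    - {"x":0.005,"y":0,"z":0,"ax":0,"ay":0,"az":0,"claw":0.05}
    - {"x":0.004,"y":0,"z":0,"ax":0,"ay":0,"az":0,"claw":0.05}

```text
time_s: 8.53
ee_pos: [0.6379, -0.0395, 0.011]
eef_rot: [-3.14, 0.003, 1.535]
force: [-1.2, -3.5, -3.6]
grip_width: 0.0497
```

Call:
step_arm:
  steps:
    - {"x":0.004,"y":0,"z":0,"ax":0,"ay":0,"az":0,"claw":0.05}
    - {"x":0.004,"y":0,"z":0,"ax":0,"ay":0,"az":0,"claw":0.05}
    - {"x":0.005,"y":0,"z":0,"ax":0,"ay":0,"az":0,"claw":0.05}
    - {"x":0.005,"y":0,"z":0,"ax":0,"ay":0,"az":0,"claw":0.05}
    - {"x":0.005,"y":0,"z":0,"ax":0,"ay":0,"az":0,"claw":0.05}

```text
time_s: 8.95
ee_pos: [0.6391, -0.0146, 0.0124]
eef_rot: [3.141, 0.005, 1.535]
force: [-0.6, -2.7, -1.7]
grip_width: 0.0502
```

```bash
python3 go.py 0.64 0.081 0.01 1.534
```

```text
t 8.95 pos [ 0.6391 -0.0146  0.0124] rot [3.1414 0.0048 1.5353] F [-0.6 -2.7 -1.7] w 0.0502
shift mm [95.5 -2.5  2. ] turn deg [0.01 0.27 0.08]
```

Call:
step_arm:
  steps:
    - {"x":0.005,"y":0,"z":0.0008,"ax":0,"ay":0,"az":0,"claw":0.05}
    - {"x":0.005,"y":0,"z":0.0008,"ax":0,"ay":0,"az":0,"claw":0.05}
    - {"x":0.005,"y":0,"z":0.0006,"ax":0,"ay":0,"az":0,"claw":0.05}
    - {"x":0.005,"y":0,"z":0.0005,"ax":0,"ay":0,"az":0,"claw":0.05}
    - {"x":0.005,"y":0,"z":0.0005,"ax":0,"ay":0,"az":0,"claw":0.05}

```text
time_s: 9.37
ee_pos: [0.64, 0.0073, 0.0123]
eef_rot: [3.141, 0.012, 1.534]
force: [-4.3, -7.9, 4.1]
grip_width: 0.0502
```

Call:
step_arm:
  steps:
    - {"x":0.005,"y":0,"z":0.0005,"ax":0,"ay":0,"az":0,"claw":0.05}
    - {"x":0.005,"y":0,"z":0.0005,"ax":0,"ay":0,"az":0,"claw":0.05}
    - {"x":0.005,"y":0,"z":0.0005,"ax":0,"ay":0,"az":0,"claw":0.05}
    - {"x":0.005,"y":0,"z":0.0005,"ax":0,"ay":0,"az":0,"claw":0.05}
    - {"x":0.005,"y":0,"z":0.0005,"ax":0,"ay":0,"az":0,"claw":0.05}

```text
time_s: 9.78
ee_pos: [0.6409, 0.0294, 0.0124]
eef_rot: [3.141, 0.02, 1.533]
force: [-4.1, -8.8, 5.3]
grip_width: 0.05
```

```bash
python3 go.py 0.64 0.081 0.01 1.534; python3 look.py wrist w4
```

```text
t 9.78 pos [0.6409 0.0294 0.0124] rot [3.1414 0.0197 1.5331] F [-4.1 -8.8  5.3] w 0.05
shift mm [51.6 -2.8  1.4] turn deg [ 0.01  1.13 -0.05]
panel 58769 [  0 173] [281 460] [643.4  90.4] [105.9 100.8] 87.83 [[591.0999755859375, 39.400001525878906], [691.7999877929688, 35.599998474121094], [695.7999877929688, 141.39999389648438], [595.0999755859375, 145.1999969482422]]
red none
weight 15805 [ 72 244] [216 385] [643.2  94. ] [43.1 43.1] 76.72 [[617.2000122070312, 77.9000015258789], [659.2000122070312, 68.0], [669.0999755859375, 110.0], [627.2000122070312, 119.9000015258789]]
batten (array([-0.73732493,  0.67194373]), array([0.09428357, 0.7101727 ]))
```

View pics/w4.png

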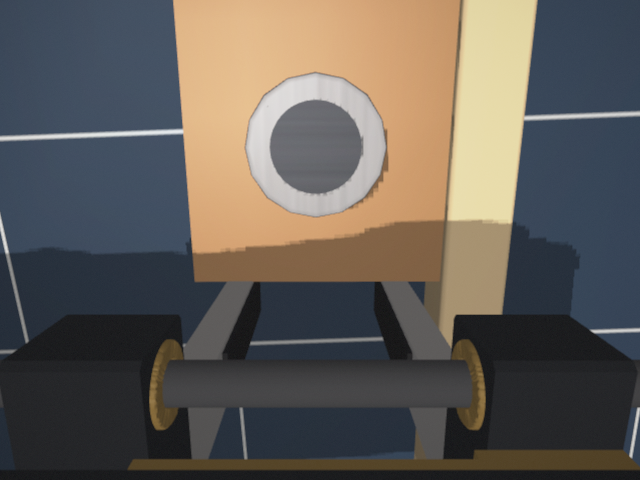

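Call:
step_arm:
  steps:
    - {"x":0.005,"y":0,"z":0.0003,"ax":0,"ay":0.3,"az":0,"claw":0.05}
    - {"x":0.005,"y":0,"z":0.0003,"ax":0,"ay":0.3,"az":0,"claw":0.05}
    - {"x":0.005,"y":0,"z":0.0003,"ax":0,"ay":0.3,"az":0,"claw":0.05}
    - {"x":0.005,"y":0,"z":0.0003,"ax":0,"ay":0.3,"az":0,"claw":0.05}
    - {"x":0.005,"y":0,"z":0.0003,"ax":0,"ay":0.2,"az":0,"claw":0.05}

```text
time_s: 10.25
ee_pos: [0.6417, 0.0543, 0.0122]
eef_rot: [3.142, -0.002, 1.533]
force: [-2.0, -4.9, 2.2]
grip_width: 0.0503
```

Call:
step_arm:
  steps:
    - {"x":0.005,"y":0,"z":0.0003,"ax":0,"ay":0.2,"az":0,"claw":0.05}
    - {"x":0.005,"y":0,"z":0.0003,"ax":0,"ay":0.2,"az":0,"claw":0.05}
    - {"x":0.005,"y":0,"z":0.0003,"ax":0,"ay":0.2,"az":0,"claw":0.05}
    - {"x":0.004,"y":0,"z":0.0003,"ax":0,"ay":0.2,"az":0,"claw":0.05}

```text
time_s: 10.58
ee_pos: [0.6424, 0.0736, 0.012]
eef_rot: [-3.142, -0.014, 1.533]
force: [-0.9, -4.8, 1.3]
grip_width: 0.05
```

```bash
python3 go.py 0.64 0.081 0.01 1.534
```

```text
t 10.58 pos [0.6424 0.0736 0.012 ] rot [-3.1415 -0.0141  1.5332] F [-0.9 -4.8  1.3] w 0.05
shift mm [ 7.3 -2.7  2.1] turn deg [-0.   -0.81 -0.05]
```

Call:
step_arm:
  steps:
    - {"x":0.002,"y":0,"z":0.0003,"ax":0,"ay":0,"az":0,"claw":0.05}
    - {"x":0.002,"y":0,"z":0.0003,"ax":0,"ay":0,"az":0,"claw":0.05}
    - {"x":0.002,"y":0,"z":0,"ax":0,"ay":0,"az":0,"claw":0.05}

```text
time_s: 10.83
ee_pos: [0.6426, 0.0796, 0.0122]
eef_rot: [-3.141, -0.013, 1.533]
force: [-0.4, -1.4, -2.0]
grip_width: 0.0499
```

Call:
step_arm:
  steps:
    - {"x":0.0015,"y":0,"z":0,"ax":0,"ay":0,"az":0,"claw":0.05}
    - {"x":0.0015,"y":0,"z":0,"ax":0,"ay":0,"az":0,"claw":0.05}

```text
time_s: 11.0
ee_pos: [0.6426, 0.0799, 0.0122]
eef_rot: [-3.141, -0.008, 1.533]
force: [-2.8, -16.5, 1.1]
grip_width: 0.0497
```

Call:
step_arm:
  steps:
    - {"x":-0.004,"y":0,"z":0,"ax":0,"ay":0,"az":0,"claw":0.05}
    - {"x":-0.02,"y":0,"z":0,"ax":0,"ay":0,"az":0,"claw":0.05}
    - {"x":-0.02,"y":0,"z":-0.02,"ax":0,"ay":0,"az":0,"claw":0.05}
    - {"x":-0.02,"y":-0.01,"z":-0.035,"ax":0,"ay":0,"az":0,"claw":0.05}
    - {"x":-0.01,"y":-0.02,"z":-0.035,"ax":0,"ay":0,"az":0,"claw":0.05}

```text
time_s: 11.42
ee_pos: [0.6079, 0.0076, 0.0966]
eef_rot: [-3.131, -0.011, 1.536]
force: [0.0, -0.2, -0.3]
grip_width: 0.0502
```

Call:
step_arm:
  steps:
    - {"x":0,"y":0,"z":-0.03,"ax":0,"ay":0,"az":0,"claw":0.05}
    - {"x":0,"y":0,"z":0,"ax":0,"ay":0,"az":0,"claw":0.05}

```text
time_s: 11.58
ee_pos: [0.6083, 0.0059, 0.1347]
eef_rot: [-3.139, -0.012, 1.534]
force: [0.6, 0.1, 1.1]
grip_width: 0.0499
```

```bash
python3 go.py 0.64 0.081 0.15 1.534; python3 look.py wrist w5; python3 look.py top t5;
```

```text
t 11.58 pos [0.6083 0.0059 0.1347] rot [-3.1393 -0.0118  1.534 ] F [0.6 0.1 1.1] w 0.0499
shift mm [ 76.4  28.9 -14.5] turn deg [-0.13 -0.68  0.  ]
panel 14073 [  0 288] [112 450] [644.8 122.7] [ 66.6 100.2] 87.65 [[593.4000244140625, 91.5], [693.5, 87.4000015258789], [696.2999877929688, 154.0], [596.0999755859375, 158.10000610351562]]
red none
weight 3004 [  0 334] [ 47 413] [644.7 134.2] [24.  43.8] 87.59 [[622.2999877929688, 123.0999984741211], [666.0999755859375, 121.30000305175781], [667.0999755859375, 145.3000030517578], [623.4000244140625, 147.10000610351562]]
batten (array([-0.50551721,  0.68061457]), array([-0.02481979,  0.71323749]))
panel 1465 [142 234] [183 288] [646.8 174.1] [136.7 101.9] 87.29 [[592.7000122070312, 108.19999694824219], [694.4000244140625, 103.4000015258789], [700.9000244140625, 240.0], [599.0999755859375, 244.8000030517578]]
red 256 [143 232] [173 242] [658.  231.9] [23.3 78.5] 86.6 [[618.0999755859375, 222.60000610351562], [696.5, 217.89999389648438], [697.9000244140625, 241.10000610351562], [619.5, 245.8000030517578]]
weight 247 [151 262] [168 279] [644.8 144. ] [41.9 41.7] 25.84 [[616.7999877929688, 153.60000610351562], [635.0, 116.0999984741211], [672.7999877929688, 134.39999389648438], [654.5999755859375, 171.89999389648438]]
batten (array([-0.63664783,  0.69540513]), array([0.06727358, 0.71083134]))
```

View pics/w5.png

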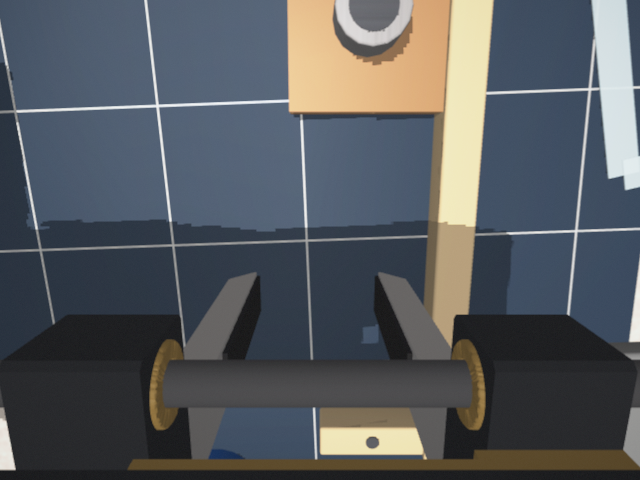

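View pics/t5.png

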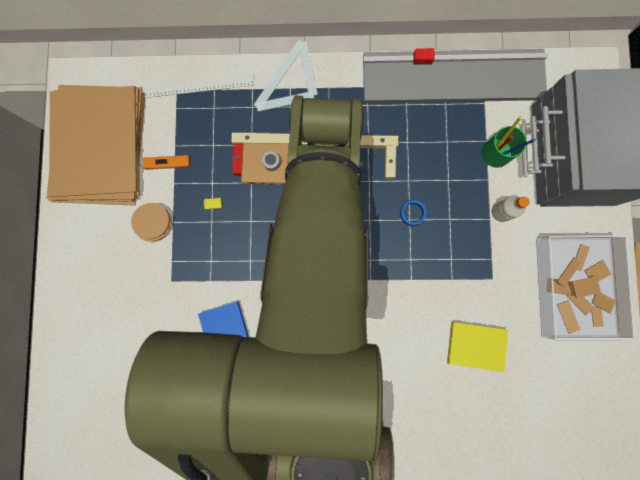

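Call:
step_arm:
  steps:
    - {"x":-0.01,"y":-0.01,"z":-0.035,"ax":0,"ay":0,"az":0,"claw":0.05}
    - {"x":-0.03,"y":-0.02,"z":-0.02,"ax":0,"ay":0,"az":0,"claw":0.05}
    - {"x":-0.033,"y":-0.02,"z":-0.005,"ax":0,"ay":0,"az":0,"claw":0.05}
    - {"x":-0.033,"y":-0.02,"z":0,"ax":0,"ay":0,"az":0,"claw":0.05}
    - {"x":-0.033,"y":-0.02,"z":0,"ax":0,"ay":0,"az":0,"claw":0.05}

```text
time_s: 12.1
ee_pos: [0.5109, -0.1264, 0.1826]
eef_rot: [-3.123, -0.015, 1.545]
force: [1.3, -1.1, 0.2]
grip_width: 0.05
```

Call:
step_arm:
  steps:
    - {"x":-0.033,"y":-0.02,"z":0,"ax":0,"ay":0,"az":0,"claw":0.05}
    - {"x":-0.033,"y":-0.02,"z":0,"ax":0,"ay":0,"az":0,"claw":0.05}
    - {"x":-0.02,"y":-0.01,"z":0,"ax":0,"ay":0,"az":0,"claw":0.05}
    - {"x":0,"y":0,"z":0,"ax":0,"ay":0,"az":0,"claw":0.05}
    - {"x":0,"y":0,"z":0,"ax":0,"ay":0,"az":0,"claw":0.05}

```text
time_s: 12.52
ee_pos: [0.4525, -0.2165, 0.1756]
eef_rot: [-3.116, -0.021, 1.542]
force: [0.7, 0.3, 0.9]
grip_width: 0.0503
```

```bash
cat > fin.py <<'E'
from h import *
p,d,W=cloud("top"); hsv,s=segs(p,W); H,S=hsv[...,0],hsv[...,1]
x,y=W[...,0],W[...,1]
m=s['panel']&(y<.2205)&~s['red']&(x<.70)
b=big(m); print('panel',b.sum(),*rect(W[b][:,:2]))
print('weight',*rect(W[big(s['weight'])][:,:2])); print('red',*rect(W[big(s['red'])][:,:2]))
cv2.imwrite("pics/fin.png",cv2.resize(p[115:235,190:430,::-1],None,fx=3.3,fy=3.3,interpolation=cv2.INTER_CUBIC))
print(ctrl.get_obs()['ee_pos'],ctrl.get_obs()['time_s'])
E
python3 fin.py; python3 look.py scene s6
```

```text
panel 1738 [646.  153.7] [136.4 101.9] 87.79 [[592.4000244140625, 87.5], [694.2999877929688, 83.5999984741211], [699.5, 219.89999389648438], [597.7000122070312, 223.8000030517578]]
weight [644.4 143.9] [42.2 41.8] 63.14 [[616.2000122070312, 134.5], [653.5, 115.5999984741211], [672.5, 153.3000030517578], [635.2999877929688, 172.1999969482422]]
red [658.2 231.4] [23.3 79. ] 87.72 [[618.2999877929688, 221.3000030517578], [697.2999877929688, 218.1999969482422], [698.2000122070312, 241.5], [619.2000122070312, 244.60000610351562]]
[ 0.45268657 -0.21619973  0.17550555] 12.5667
panel 1497 [291 250] [343 318] [644.3 154.3] [138.4 101.3] 87.28 [[590.4000244140625, 87.5999984741211], [691.5999755859375, 82.80000305175781], [698.0999755859375, 221.0], [597.0, 225.8000030517578]]
red 363 [329 278] [352 315] [657.6 232.2] [28.1 79.6] 89.61 [[617.7000122070312, 218.39999389648438], [697.2999877929688, 217.89999389648438], [697.5, 246.0], [617.9000244140625, 246.5]]
weight 263 [296 270] [312 290] [643.3 144.4] [45.4 42.3] 52.8 [[612.7000122070312, 139.10000610351562], [646.5, 113.5], [673.9000244140625, 149.60000610351562], [640.2000122070312, 175.1999969482422]]
batten (array([-0.38952802,  0.66965401]), array([0.03769839, 0.71462401]))
```

View pics/fin.png

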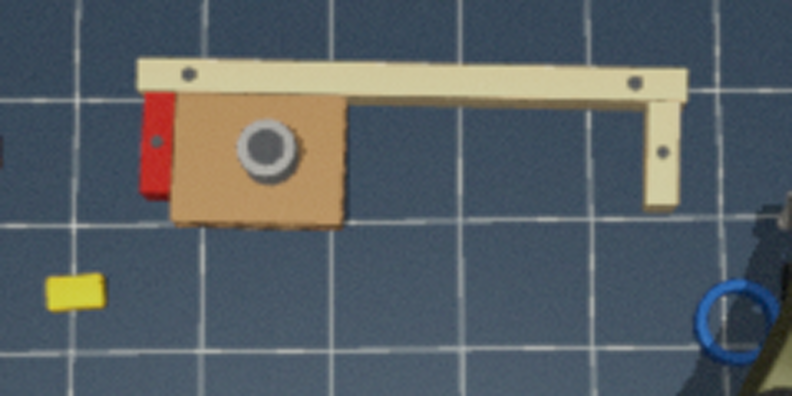

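View pics/s6.png

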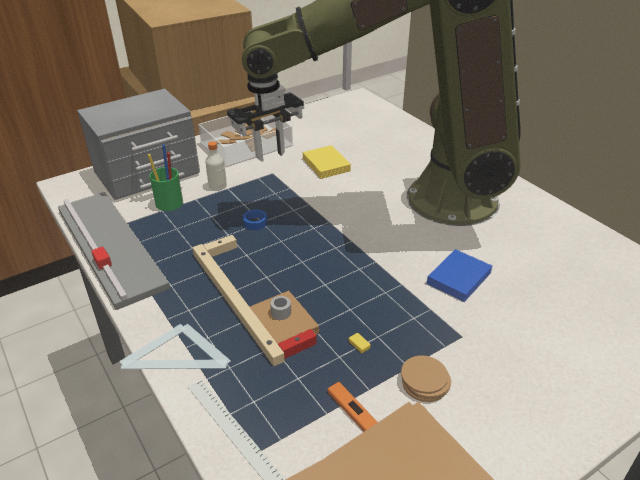

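```bash
python3 -c "
from station import ctrl,ticket
print(ctrl.get_obs()['joint_vel'].round(3)); print(ticket.hand_in())"
```

```text
[ 0.019 -0.004 -0.007 -0.     0.004  0.003]
the job is handed in; nothing more can be done
None
```

The panel is in the corner of the jig, against the back batten and the red stop. I handed the job in at about 12.6 s of the 64 s allowed.

I pushed it back until it met the batten, where the force rose to about 24 N. I then slid it left along the batten until it met the red stop, at about 16 N. I only pushed with the fingers, then backed off and moved the arm clear.

**Last checks (top and scene cameras):**
- **Batten:** the panel sits within about 1 mm of it.
- **Red stop:** its short edge lies on the stop's inner face, to within the 2 mm calibration.
- **Squareness:** the panel is turned -0.039 rad and the jig about -0.037 rad, so it is square well within the limit.
- **Weight:** it is still standing near the middle of the panel.
- **Other items:** the eraser, tape, discs, glue, cup and knife look where they were. I judged this by eye and did not measure it.

**Less certain:**
- **Panel size in the pictures:** in the last top and scene pictures the panel measured about 136–138 mm long instead of 130, because its visible side faces and the neighbouring red and pale edges blended in. So I relied on the close wrist-camera view of its right edge and on the contact forces for the stop gap.
- **Vertical force:** early in the first push the fingers sank to about 2.5 mm above the table with an upward force of 6.5 N on the tool. I backed off and raised them before going on. That force reached about 21 N at the final press against the batten.

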